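# Leak-check a refrigerator's suction line with a sniffer

## Task

The refrigerator's condensing unit on the bench is filled with hydrogen tracer gas: pick up the leak detector from its mat and guide its tip along the top of the thick copper suction line slowly and steadily, from the joint at the compressor, along the pipe and round the bend to the joint at the brass valve. Keep the tip directly over the pipe, about half a centimetre above it, moving at about 3 cm a second, and do not bump the unit with the detector or the hand. Then lay the detector (do not drop it) back on its mat, right way up, let go of it, and leave the tube rack, wrench and parts tray where they are.

Things in the scene. Friction and masses are not known exactly. Their poses are not given: they have to be found in the camera images.
- unit: Condensing unit of a laboratory refrigerator, fixed: steel base plate 290 x 380 mm (x, y); black round compressor 157 mm across at (30, 30) mm, 163 mm high; fan and finned condenser at the +y end, 196 mm high. Origin on the bench under the plate's middle, z up. The pipe to trace, on the -y side, is level, 10 mm thick, its top 110 mm above the bench; nothing higher stands above it or on its -y side but the valve.
- joint_compressor (a point): Start of the trace: middle of the brazed joint (13 mm thick) at the compressor, on the pipe's axis, at (30, -63, 105) mm in the unit's frame; axes as the unit's. The compressor's shell begins 20 mm farther to +y. From here the pipe runs 72 mm straight along the unit's -y to (30, -135, 105), where the bend begins.
- bend_centre (a point): Centre of curvature of the pipe's quarter bend, at (0, -135, 105) mm in the unit's frame; axes as the unit's. The bend's axis has a radius of 30 mm about this point and goes from (30, -135) to (0, -165) on its +x, -y side; then the pipe runs 100 mm straight along the unit's -x to the valve joint.
- joint_valve (a point): End of the trace: middle of the brazed joint at the brass shut-off valve, on the pipe's axis, at (-100, -165, 105) mm in the unit's frame; axes as the unit's. The valve stands beyond it, from 8 to 37 mm farther along -x, its top 115 mm above the bench.
- mat: Flat blue-grey service mat, 300 x 170 x 3 mm (x, y, z), fixed to the bench. Origin at the centre of its underside, axes along its sides, z up.
- detector_grip (a point): Centre of the handle of the leak detector, a loose rigid tool of about 0.22 kg lying right way up on the mat. Handle: grey box with dark grip band, 150 mm long (x), 32 wide (y), 40 high (z), flat underside 22 mm below this point; centre of mass about 3 mm ahead of it. x points to the tip, z up out of its top. From its front end (x = 75 mm) a thin stiff neck arches up to 24 mm above this point, then down to the tip.
- detector_tip (a point): Very end of the detector's black sensor tip (9 mm thick, sloping forward and down at about 50 degrees): 183 mm ahead of and 17 mm below the handle's centre, in its middle plane, so 5 mm above the level of its underside. Nothing of the detector reaches more than 2 mm farther forward. Axes as the handle's.
- detector: The same leak detector; origin at the centre of its handle's flat underside, axes as the handle's.
- tube_rack: Green tube rack with capped tubes, loose, 137 x 83 mm, 106 mm high with tubes; a bystander. Origin at the centre of its underside.
- wrench: Loose steel wrench, 180 mm long along its x, lying flat; a bystander.
- parts_tray: Loose white parts tray with brass nuts, 120 x 85 x 28 mm; a bystander. Origin at the centre of its underside.

How it is judged:
By the outcome, as a careful person would: the job done as asked, in the order asked, and still so for the second after the job is handed in, with the robot touching nothing.
It also fails if it takes over 70 s, if anything falls off the work surface, if the arm or the gripper's body presses on something with over 40 N, if the wrist force passes 120 N, or if a joint passes its speed limit or range.

## Robot

A 6-joint arm with a two-finger parallel gripper is mounted at the origin on the work surface. World frame = base frame: x ahead of the robot, y to its left, z up, the work surface at z = 0. Lengths are in mm, angles in rad, forces in N, time in s.
With the tool pointing down it reaches from about 275 to 1000 mm from the base axis. Payload 8.4 kg.
Tool frame: the origin (TCP) lies at the very end of the fingers, on their centre line; the grasp point (between the pads) lies 19 mm behind it; z points along the fingers, y is the direction in which the jaws open and shut (so a half turn about z gives the same grasp; the last joint's range is limited). The gripper opens to 85 mm and grips with 20 to 120 N. Pads are 22 mm wide; open, the fingers measure 114 mm over their backs; the gripper's body (76 mm by 85 mm) begins 54 mm behind the grasp point. The pads swing forward as they close: fully open they stand 13 mm farther back than shut.
Start: joints at [-1.185, 0.353, 1.633, -0, 1.155, -0.002], TCP at [236.344, -578.592, 200.681] pointing down, gripper open.
Joint ranges: [-2.63, 2.63], [-0.92, 2.1], [0.06, 2.66], [-1.3, 4.44], [0, 2.69], [-3.02, 3.02]. Speed limits (rad/s): [2.22, 2.22, 2.79, 3.14, 3.14, 3.14].

## Interface

Orientations are given as [roll, pitch, yaw] about the fixed x, y, z axes, in that order (R = Rz(yaw) Ry(pitch) Rx(roll)).
In Python, from rig import sense, grab_frame, sign_off, masks_of gives the robot as it stands. The module is installed in compiled form; this text tells all that it offers.
- The arm moves only by the shell command python3 -m inch 'ROWS' [FORCE]. ROWS is JSON, a list of rows, each an object of numbers: "gripper": the finger opening in m, from 0 to 0.0854; "tx", "ty", "tz": the shift along the tool's x, y, z in m; "spin": the turn about the tool's z in degrees. In form: [{"gripper": .., "tx": .., "ty": .., "tz": .., "spin": ..}, ...]. A call has exactly 8 rows; each row shifts and turns the commanded pose from where the row before left it, along the tool's axes as they then stand; what a row does not reach is not made up. A row lasts 1/10 s, in which the tool goes at most 50 mm and 8.59 degrees, less where a joint would pass 70% of its speed; a pose out of reach is approached as far as the arm can. A call is refused whole if a number of a shift passes 0.05 or a number of a turn 8.59, either way. A call with a gripper value outside its range is refused whole. The fingers move at their own pace and stop on an object; FORCE is the grip in N (left out, the last holds). Time passes only in rows, so rows that do not move let the fingers close, or fill a call up. It gives the time, the measured TCP pose, the force and the opening at its end, in the units of the state.
- sense(): the state, without advancing time (a new reading comes with each control period).
- grab_frame(name): name is "scene" or "top"; returns a dict with "pixels" (400x640x3 uint8, red, green, blue), "K" (3x3 intrinsics, pixels), "extrinsics" (4x4, takes a point from camera to world coordinates). Camera axes: x right, y down, z forward; pixel columns grow to the right and rows downward; lengths in mm; the calibration is good to about 2 mm. A picture is of the moment at which its call begins. There is no depth.
- sign_off(): hands the job in, once; it reports no verdict.
Trained networks look in the newest picture that a camera, given by its name, has taken for a name from the list of things; names that differ only in an ending like _2 or _b are one class to them, and where a whole thing is asked for, a point or a joint stands for the part that bears it (a point fixed in the world has none). Each returns a list of dicts, best first, with "conf" (0 to 1); they miss things now and then, are a little off and sometimes report something else, mostly with a low value. They report only what shows in the picture. A call takes as long as a camera call.
- masks_of(camera, target): "pixels" (400x640 bool, what is visible of it) and "centre" ([row, column] in pixels, amid what is visible of it).
The state is a dict: "clock": time; "qpos": joint angles; "qvel": joint speeds; "joint_efforts": joint torques, N m; "eef_pos": TCP position; "tcp_rot": TCP orientation; "contact_force": force on the tool from outside, world axes, zero at the start; "wrist_torque": the same for the moment, N m; "opening": opening from 0.0 (shut) to 1.0 (fully open).
Only numpy, scipy, OpenCV 4.12 (cv2) and the standard library are available. Lean on these libraries where they do the work, as an engineer would, in place of code of your own. Each camera call takes 0.05 s, during which the arm holds its last target.

## Working session

There is one attempt and no reset: what is moved stays moved. The work goes in short steps, Python scripts to look and compute and a shell command to move; the robot and the scene stay as the last step left them, time stands still between calls to the robot, and variables do not carry over. Pictures are saved under pics/ and viewed, and the job is handed in when it is done.

```bash
mkdir -p pics
python3 - <<'E'
from rig import *
import cv2, numpy as np
s=sense()
for k,v in s.items(): print(k,np.round(v,3).tolist())
for n in("scene","top"):
    f=grab_frame(n); cv2.imwrite(f"pics/{n}0.png",f["pixels"][:,:,::-1]); print(n,np.round(f["K"],1).tolist(),np.round(f["extrinsics"],3).tolist())
    for t in("unit","mat","detector","detector_tip","tube_rack","wrench","parts_tray"):
        for d in masks_of(n,t)[:2]: print(t,round(d["conf"],2),np.round(d["centre"],1),d["pixels"].sum())
E
```

```text
clock 0.0
qpos [-1.185, 0.354, 1.634, -0.0, 1.155, -0.002]
qvel [-0.002, -0.001, 0.002, -0.001, 0.0, 0.0]
joint_efforts [0.004, -60.525, -34.207, -0.0, 0.009, -0.0]
eef_pos [236.147, -578.113, 199.934]
tcp_rot [-3.14, -0.0, 0.388]
contact_force [-0.64, 0.355, 0.214]
wrist_torque [-0.015, -0.007, -0.007]
opening 1.002
scene [[465.3, 0.0, 321.8], [0.0, 465.3, 197.7], [0.0, 0.0, 1.0]] [[0.508, 0.485, -0.712, 1534.159], [0.861, -0.303, 0.408, -721.996], [-0.018, -0.82, -0.572, 878.457], [0.0, 0.0, 0.0, 1.0]]
unit 0.68 [183.7 425.5] 9659
mat 0.8 [233.3 270.5] 3014
detector 0.82 [221.3 259.4] 460
detector_tip 0.69 [219.4 262.7] 567
tube_rack 0.64 [225.7 189.2] 1677
wrench 0.69 [182.4 330.7] 137
parts_tray 0.85 [262.1 377.7] 1308
top [[410.5, 0.0, 324.5], [0.0, 410.5, 203.2], [0.0, 0.0, 1.0]] [[0.005, -0.989, 0.145, 405.918], [-0.999, -0.01, -0.032, -125.564], [0.033, -0.145, -0.989, 1252.588], [0.0, 0.0, 0.0, 1.0]]
unit 0.92 [199.1 209.1] 13926
mat 0.69 [234.4 369.3] 4681
detector 0.68 [242.2 377.3] 686
detector_tip 0.58 [249.2 377.5] 654
tube_rack 0.82 [265.4 444.3] 1177
wrench 0.68 [271.1 259.2] 462
parts_tray 0.89 [140.  320.3] 1054
```

View pics/scene0.png

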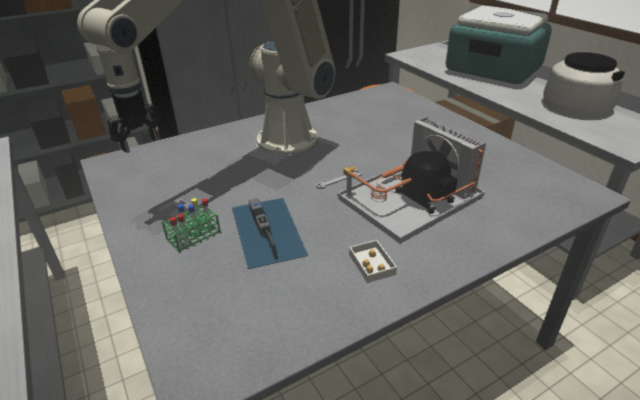

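View pics/top0.png

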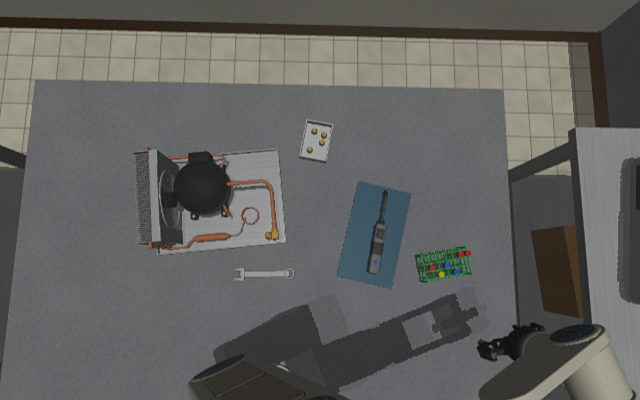

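Run:
```python
import cv2, numpy as np
t=cv2.imread("pics/top0.png"); s=cv2.imread("pics/scene0.png")
def c(im,x0,y0,x1,y1,k,n): cv2.imwrite(n,cv2.resize(im[y0:y1,x0:x1],None,fx=k,fy=k,interpolation=cv2.INTER_CUBIC))
c(t,130,140,290,260,5,"pics/c_topunit.png")
c(t,330,175,420,295,5,"pics/c_topmat.png")
c(s,330,110,490,240,5,"pics/c_scunit.png")
c(s,225,190,315,270,6,"pics/c_scmat.png")
```

```text
(no output)
```

View pics/c_topunit.png

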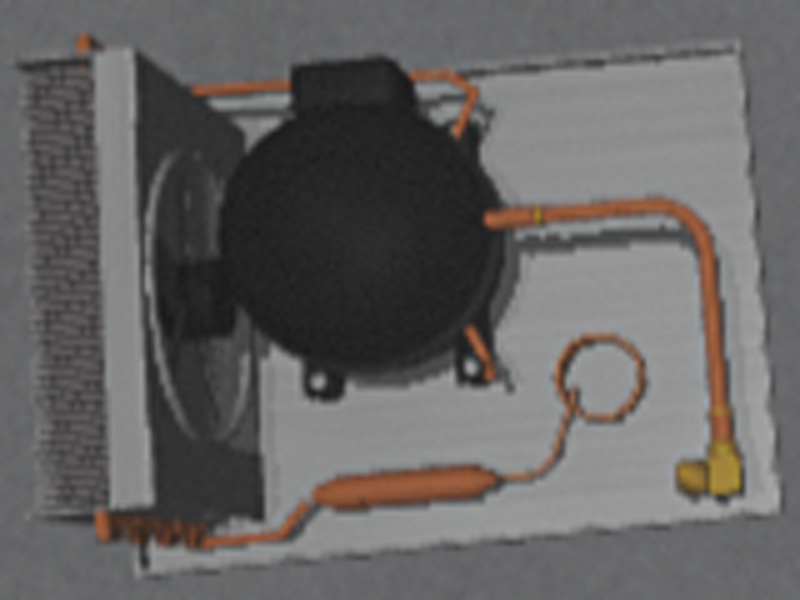

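View pics/c_topmat.png

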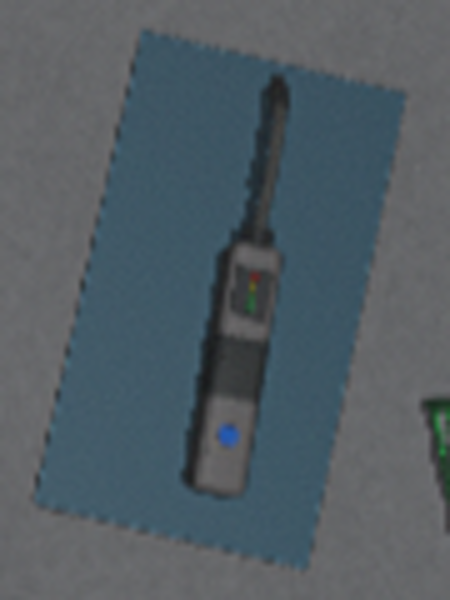

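View pics/c_scunit.png

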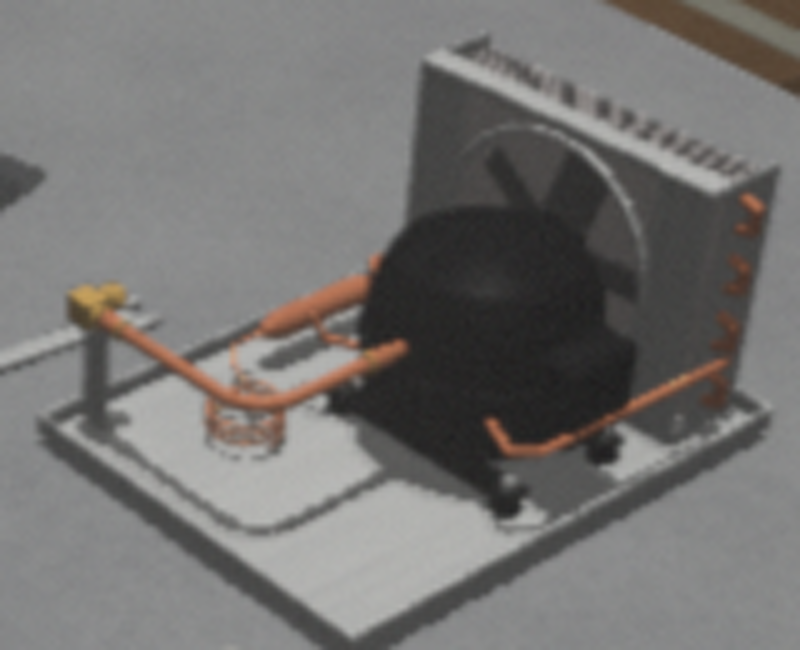

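View pics/c_scmat.png

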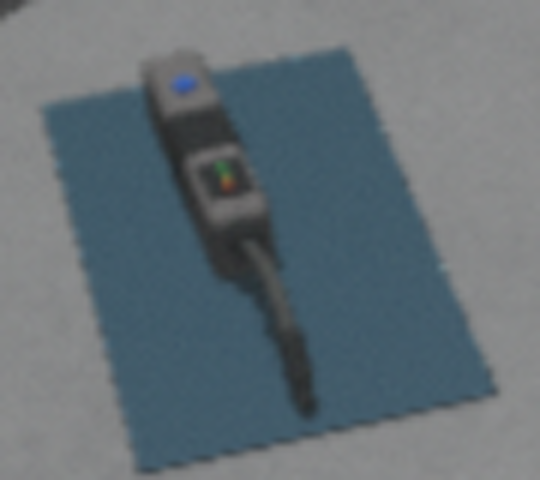

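```bash
cat > h.py <<'E'
import numpy as np, cv2
from scipy.optimize import least_squares
from scipy.spatial import cKDTree
CAM={"top":(np.array([[410.5,0,324.5],[0,410.5,203.2],[0,0,1]]),None),"scene":(np.array([[465.3,0,321.8],[0,465.3,197.7],[0,0,1]]),None)}
def setcam(n,f): CAM[n]=(f["K"],f["extrinsics"])
def proj(n,P):
    K,E=CAM[n]; P=np.atleast_2d(P); c=(P-E[:3,3])@E[:3,:3]; q=c@K.T; return q[:,:2]/q[:,2:]
def ray(n,uv):
    K,E=CAM[n]; d=E[:3,:3]@np.linalg.solve(K,[uv[0],uv[1],1]); return E[:3,3],d
def onz(n,uv,z):
    o,d=ray(n,uv); return o+d*(z-o[2])/d[2]
def tri(uvs): # dict
    A=np.zeros((3,3));b=np.zeros(3)
    for n,uv in uvs.items():
        o,d=ray(n,uv); d=d/np.linalg.norm(d); M=np.eye(3)-np.outer(d,d); A+=M;b+=M@o
    p=np.linalg.solve(A,b); return p
def T(x,y,a,P):
    P=np.atleast_2d(P).astype(float); c,s=np.cos(a),np.sin(a)
    return np.c_[x+c*P[:,0]-s*P[:,1],y+s*P[:,0]+c*P[:,1],P[:,2]]
def axis(n=200):
    L=[72,np.pi/2*30,100]; s=np.linspace(0,sum(L),n); o=[]
    for v in s:
        if v<72:o.append((30,-63-v,105))
        elif v<72+L[1]:
            t=(v-72)/30;o.append((30*np.cos(t),-135-30*np.sin(t),105))
        else:o.append((-(v-72-L[1]),-165,105))
    return np.array(o)
E
python3 - <<'E'
from h import *
from rig import grab_frame
im={}
for n in CAM:
    f=grab_frame(n); setcam(n,f); im[n]=f["pixels"]
np.savez("cams.npz",**{n+k:v for n in CAM for k,v in zip("KE",CAM[n])})
A=axis()
obs={}
reg={"top":[(232,178),(275,178),(278,222),(262,222),(262,192),(232,188)],"scene":[(345,170),(412,170),(412,185),(395,192),(372,192),(345,176)]}
for n in CAM:
    hsv=cv2.cvtColor(im[n],cv2.COLOR_RGB2HSV)
    m=(hsv[...,0]<18)&(hsv[...,1]>110)&(hsv[...,2]>70)
    r=np.zeros(m.shape,np.uint8); cv2.fillPoly(r,[np.array(reg[n])],1); m&=r>0
    v,u=np.nonzero(m); obs[n]=np.c_[u,v].astype(float)
    print(n,len(u))
    o=im[n][:,:,::-1].copy(); o[m]=(255,0,0)
    x0,y0=(130,140) if n=="top" else (330,110)
    cv2.imwrite(f"pics/m_{n}.png",cv2.resize(o[y0:y0+130,x0:x0+160],None,fx=5,fy=5,interpolation=0))
A2=axis(800)
def res(p,ns):
    r=[]
    for n in ns:
        q=proj(n,T(p[0],p[1],p[2],A2)); t=cKDTree(q); d,_=t.query(obs[n]); r.append(d)
    return np.concatenate(r)
o=onz("top",(209,199),60); print(o)
for ns in (["top"],["scene"],["top","scene"]):
  best=None
  for a in (-.2,0.1,0.3):
    s=least_squares(res,[o[0],o[1],a],args=(ns,),x_scale=[10,10,.1],diff_step=1e-4)
    if best is None or s.cost<best.cost:best=s
  p=best.x; print(ns,p,np.sqrt(np.mean(best.fun**2)))
  for n in CAM: print(n,proj(n,T(*p,[(30,-63,105),(30,-135,105),(0,-165,105),(-100,-165,105)])).round(1).tolist())
E
```

```text
top 203
scene 212
[589.87906905 172.35305552  60.        ]
['top'] [5.91390714e+02 1.53802291e+02 1.21647198e-01] 0.823229470215749
top [[233.4, 183.2], [258.9, 180.5], [270.5, 189.7], [274.0, 224.7]]
scene [[406.3, 180.6], [389.2, 188.9], [374.9, 188.1], [353.0, 174.3]]
['scene'] [5.60773336e+02 1.53655165e+02 1.70811954e-01] 6.042933313115435
top [[232.4, 192.9], [257.8, 188.9], [269.9, 197.6], [275.2, 232.5]]
scene [[401.0, 176.4], [384.9, 184.9], [370.8, 184.5], [348.2, 171.6]]
['top', 'scene'] [5.80724354e+02 1.52016581e+02 1.25786959e-01] 5.106967228718387
top [[233.8, 186.8], [259.3, 184.0], [271.0, 193.2], [274.7, 228.3]]
scene [[403.7, 179.2], [386.7, 187.5], [372.5, 186.7], [350.7, 173.1]]
```

View pics/m_top.png

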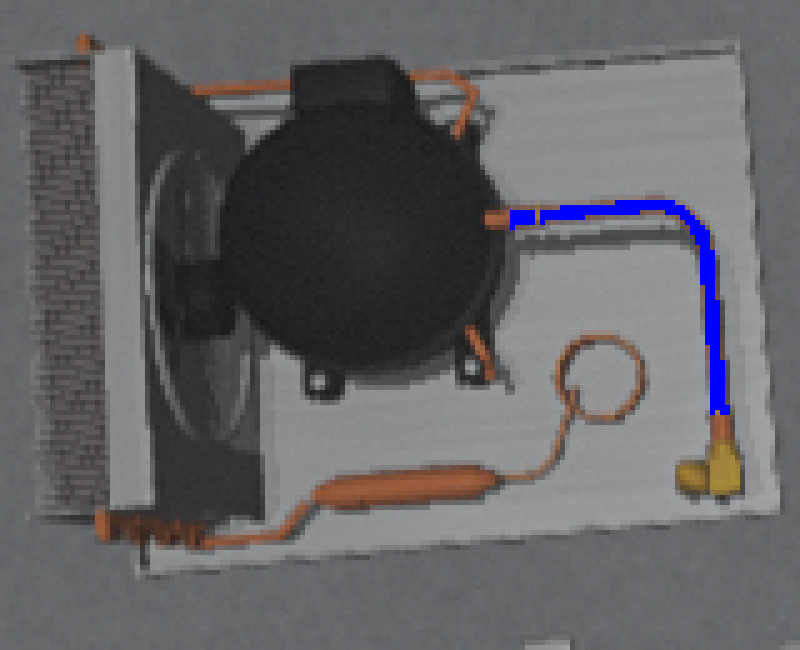

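View pics/m_scene.png

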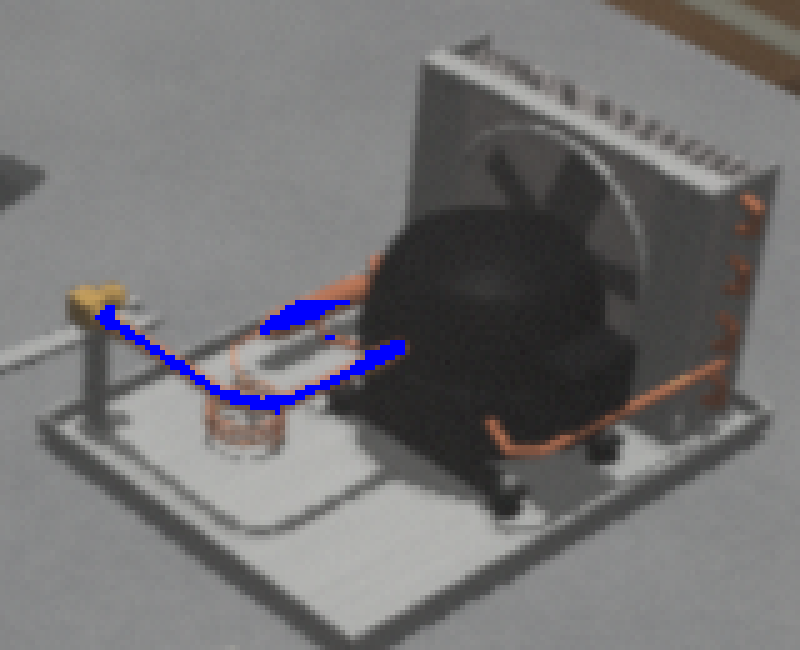

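```bash
cat >> h.py <<'E'
try:
    _z=np.load("cams.npz"); CAM={n:(_z[n+"K"],_z[n+"E"]) for n in ("top","scene")}
except Exception: pass
E
python3 - <<'E'
from h import *
from rig import grab_frame
A2=axis(800)
A2=np.r_[[(30,-63+t,105) for t in np.linspace(20,0.2,60)],A2,[(-100-t,-165,105) for t in np.linspace(.2,8,30)]]
reg={"top":[(232,178),(275,178),(278,222),(262,222),(262,192),(232,188)],"scene":[(350,172),(372,186),(400,178),(412,175),(412,185),(395,192),(372,193),(350,178)]}
obs={}
for n in CAM:
    im=grab_frame(n)["pixels"]
    hsv=cv2.cvtColor(im,cv2.COLOR_RGB2HSV)
    m=(hsv[...,0]<18)&(hsv[...,1]>110)&(hsv[...,2]>70)
    r=np.zeros(m.shape,np.uint8); cv2.fillPoly(r,[np.array(reg[n])],1); m&=r>0
    if n=="scene": m[190:,374:379]&=np.ones((210,5),bool)
    v,u=np.nonzero(m); obs[n]=np.c_[u,v].astype(float)
def res(p,ns):
    r=[]
    for n in ns:
        q=proj(n,T(p[0],p[1],p[2],A2)); d,_=cKDTree(q).query(obs[n]); r.append(d)
    return np.concatenate(r)
for ns in (["top"],["scene"],["top","scene"]):
  s=least_squares(res,[590,153,.12],args=(ns,),x_scale=[10,10,.1],diff_step=1e-4,loss="soft_l1"); p=s.x
  print(ns,p.round(3),np.sqrt(np.mean(s.fun**2)).round(2))
  for n in CAM: print(n,proj(n,T(*p,[(30,-63,105),(30,-135,105),(0,-165,105),(-100,-165,105)])).round(1).tolist())
  # plate corners + compressor check
  for n in CAM: print("plate",n,proj(n,T(*p,[(145,-190,15),(-145,-190,15),(145,190,15),(-145,190,15)])).round(1).tolist())
# mat
def px(c,o,k): return (np.array(c,float)+.5)/k-.5+np.array(o)
mt=[px(c,(330,175),5) for c in [(143,30),(405,93),(308,570),(35,500)]]   # +x+y,+x-y,-x-y,-x+y
ms=[px(c,(225,190),6) for c in [(497,393),(138,472),(43,105),(345,47)]]  # +x+y? 
for n,l in(("top",mt),("scene",ms)): print(n,[onz(n,u,3).round(1).tolist() for u in l])
M=np.array([(150,85,3),(150,-85,3),(-150,-85,3),(-150,85,3)])
f=lambda p:np.r_[(proj("top",T(*p,M))-mt).ravel(),(proj("scene",T(*p,M))-ms).ravel()]
s=least_squares(f,[500,-200,-.2],x_scale=[10,10,.1]);print("mat",s.x.round(3),s.fun.round(1))
# detector, frame at underside z=3
D=np.array([(183,0,8),(75,16,43),(75,-16,43),(-75,-16,43),(-75,16,43)])
dt=[px(c,(330,175),5) for c in [(278,77),(232,243),(281,247),(244,495),(192,488)]]
ds=[px(c,(225,190),6) for c in [(308,414),(268,205),(203,232),(145,62),(205,55)]]
f=lambda p:np.r_[(proj("top",T(*p,D))-dt).ravel(),(proj("scene",T(*p,D))-ds).ravel()]
s=least_squares(f,[500,-200,-.2],x_scale=[10,10,.1],loss="soft_l1");print("det",s.x.round(3),f(s.x).reshape(-1,2).round(1).tolist())
print("tip",tri({"top":dt[0],"scene":ds[0]}), "tipmodel",T(*s.x,(183,0,8)))
for n,a in(("top",dt),("scene",ds)):
  f=lambda p:(proj(n,T(*p,D))-a).ravel()
  s=least_squares(f,[500,-200,-.2],x_scale=[10,10,.1]);print(n,s.x.round(3))
E
```

```text
['top'] [5.92538e+02 1.53274e+02 1.11000e-01] 0.79
top [[233.7, 183.0], [259.2, 180.5], [270.7, 189.9], [273.9, 224.9]]
scene [[406.1, 180.8], [388.9, 189.0], [374.6, 188.1], [353.0, 174.2]]
plate top [[277.5, 148.3], [286.2, 241.8], [153.1, 160.0], [157.7, 255.2]]
plate scene [[400.9, 239.2], [337.8, 194.4], [484.4, 192.8], [418.7, 158.0]]
['scene'] [5.91038e+02 1.51505e+02 1.18000e-01] 0.74
top [[234.2, 183.4], [259.7, 180.8], [271.3, 190.0], [274.7, 225.1]]
scene [[405.5, 180.8], [388.4, 189.0], [374.1, 188.2], [352.3, 174.4]]
plate top [[277.7, 148.5], [287.1, 241.8], [153.4, 160.9], [158.7, 256.1]]
plate scene [[400.6, 239.2], [337.1, 194.6], [483.5, 192.4], [417.6, 157.9]]
['top', 'scene'] [5.91709e+02 1.52994e+02 1.17000e-01] 0.8
top [[233.7, 183.2], [259.2, 180.6], [270.8, 189.8], [274.1, 224.9]]
scene [[406.0, 180.7], [388.9, 189.0], [374.6, 188.1], [352.8, 174.3]]
plate top [[277.3, 148.3], [286.5, 241.6], [152.9, 160.6], [158.1, 255.8]]
plate scene [[401.1, 239.2], [337.6, 194.5], [484.1, 192.4], [418.1, 157.8]]
top [[661.4, -270.9, 3.0], [623.4, -434.2, 3.0], [332.1, -368.1, 3.0], [372.8, -203.9, 3.0]]
scene [[664.0, -274.1, 3.0], [625.0, -438.4, 3.0], [334.9, -369.9, 3.0], [372.2, -207.6, 3.0]]
mat [ 4.97717e+02 -3.20713e+02 -2.29000e-01] [ 0.3 -0.5  1.  -0.3  0.4 -0.1  0.   0.6  0.5 -0.5  0.2 -0.2 -0.2 -0.4
  0.8 -0.5]
det [ 4.52612e+02 -3.22432e+02 -1.85000e-01] [[0.7, -0.2], [0.7, -1.5], [1.4, -0.2], [0.3, 0.5], [-0.1, -0.2], [0.1, -0.9], [1.3, 0.2], [1.4, -1.8], [-0.2, -1.1], [-0.3, -2.1]]
tip [ 632.10773448 -355.47273651    4.07817583] tipmodel [[ 632.49046025 -356.08692268    8.        ]]
top [ 4.51584e+02 -3.20990e+02 -1.75000e-01]
scene [ 4.56639e+02 -3.25551e+02 -1.91000e-01]
```

```bash
cat >> h.py <<'E'
def delta(s,tgt,yaw):
    w=s["tcp_rot"][2]; w2=yaw
    d=np.array(tgt)-np.array(s["eef_pos"])
    dy=(yaw-w+np.pi)%(2*np.pi)-np.pi
    return dict(after_spin=dict(tx=round(d[0]*np.cos(w2)+d[1]*np.sin(w2),1),ty=round(d[0]*np.sin(w2)-d[1]*np.cos(w2),1)),now=dict(tx=round(d[0]*np.cos(w)+d[1]*np.sin(w),1),ty=round(d[0]*np.sin(w)-d[1]*np.cos(w),1)),tz=round(-d[2],1),spin=round(-np.degrees(dy),2))
E
python3 - <<'E'
from h import *; from rig import sense
s=sense(); print(s["clock"]); print(delta(s,(453,-322,100),-.183))
E
python3 -m inch '[{"spin":8},{"spin":8},{"spin":8},{"spin":8},{"tx":0.02,"ty":-0.035},{"tx":0.02,"ty":-0.035},{"tx":0.02,"ty":-0.035},{"tx":0.02,"ty":-0.035}]' 20
```

```text
1.0
{'after_spin': {'tx': np.float64(166.3), 'ty': np.float64(-291.7)}, 'now': {'tx': np.float64(297.6), 'ty': np.float64(-155.6)}, 'tz': np.float64(100.7), 'spin': np.float64(32.7)}$[0]: bad value
```

```bash
python3 -m inch '[{"gripper":0.085,"tx":0,"ty":0,"tz":0,"spin":8},{"gripper":0.085,"tx":0,"ty":0,"tz":0,"spin":8},{"gripper":0.085,"tx":0,"ty":0,"tz":0,"spin":8},{"gripper":0.085,"tx":0,"ty":0,"tz":0,"spin":8},{"gripper":0.085,"tx":0.02,"ty":-0.035,"tz":0,"spin":0},{"gripper":0.085,"tx":0.02,"ty":-0.035,"tz":0,"spin":0},{"gripper":0.085,"tx":0.02,"ty":-0.035,"tz":0,"spin":0},{"gripper":0.085,"tx":0.02,"ty":-0.035,"tz":0,"spin":0}]' 40
python3 - <<'E'
from h import *; from rig import sense
s=sense(); print(s["clock"]); print(delta(s,(453,-322,100),-.183))
E
```

```text
clock: 1.8
eef_pos: [339.7, -453.1, 200.8]
tcp_rot: [3.141, -0.0, -0.171]
contact_force: [0.7, -0.8, -0.0]
opening: 0.997
1.8
{'after_spin': {'tx': np.float64(87.6), 'ty': np.float64(-149.5)}, 'now': {'tx': np.float64(89.3), 'ty': np.float64(-148.5)}, 'tz': np.float64(100.8), 'spin': np.float64(0.67)}
```

```bash
python3 -m inch '[{"gripper":0.085,"tx":0.02,"ty":-0.035,"tz":0,"spin":0.7},{"gripper":0.085,"tx":0.022,"ty":-0.037,"tz":0.01,"spin":0},{"gripper":0.085,"tx":0.022,"ty":-0.037,"tz":0.02,"spin":0},{"gripper":0.085,"tx":0.02,"ty":-0.03,"tz":0.025,"spin":0},{"gripper":0.085,"tx":0.004,"ty":-0.01,"tz":0.025,"spin":0},{"gripper":0.085,"tx":0,"ty":0,"tz":0.02,"spin":0},{"gripper":0.085,"tx":0,"ty":0,"tz":0,"spin":0},{"gripper":0.085,"tx":0,"ty":0,"tz":0,"spin":0}]' 40
python3 - <<'E'
from h import *; from rig import *
s=sense(); print(delta(s,(453,-322,100),-.183))
f=grab_frame("scene")["pixels"][:,:,::-1]; cv2.imwrite("pics/a_s.png",cv2.resize(f[150:280,200:340],None,fx=5,fy=5,interpolation=2))
E
```

```text
clock: 2.6
eef_pos: [452.2, -323.5, 100.9]
tcp_rot: [-3.141, 0.0, -0.183]
contact_force: [0.8, 0.8, 0.2]
opening: 0.998
{'after_spin': {'tx': np.float64(0.5), 'ty': np.float64(-1.7)}, 'now': {'tx': np.float64(0.5), 'ty': np.float64(-1.7)}, 'tz': np.float64(0.9), 'spin': np.float64(0.0)}
```

View pics/a_s.png

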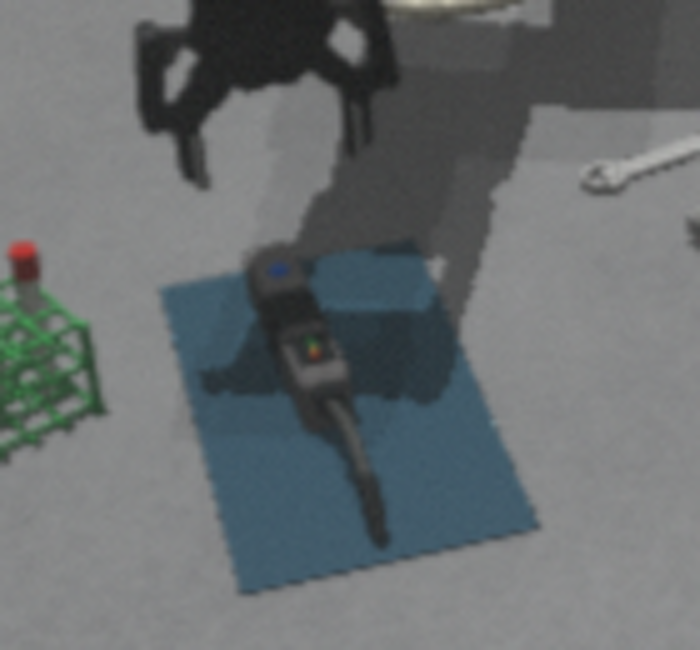

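```bash
python3 -m inch '[{"gripper":0.085,"tx":0.001,"ty":-0.001,"tz":0.02,"spin":0},{"gripper":0.085,"tx":0,"ty":0,"tz":0.025,"spin":0},{"gripper":0.085,"tx":0,"ty":0,"tz":0.025,"spin":0},{"gripper":0.085,"tx":0,"ty":0,"tz":0.013,"spin":0},{"gripper":0.085,"tx":0,"ty":0,"tz":0.007,"spin":0},{"gripper":0.085,"tx":0,"ty":0,"tz":0.003,"spin":0},{"gripper":0.085,"tx":0,"ty":0,"tz":0,"spin":0},{"gripper":0.05,"tx":0,"ty":0,"tz":0,"spin":0}]' 30
python3 -m inch '[{"gripper":0.04,"tx":0,"ty":0,"tz":0,"spin":0},{"gripper":0.034,"tx":0,"ty":0,"tz":0,"spin":0},{"gripper":0.02,"tx":0,"ty":0,"tz":0,"spin":0},{"gripper":0.01,"tx":0,"ty":0,"tz":0,"spin":0},{"gripper":0.0,"tx":0,"ty":0,"tz":0,"spin":0},{"gripper":0,"tx":0,"ty":0,"tz":0,"spin":0},{"gripper":0,"tx":0,"ty":0,"tz":0,"spin":0},{"gripper":0,"tx":0,"ty":0,"tz":0,"spin":0}]' 60
python3 - <<'E'
from h import *; from rig import *
s=sense(); print(s["contact_force"],s["wrist_torque"],s["opening"])
for n in CAM:
  f=grab_frame(n)["pixels"][:,:,::-1]; x,y=(200,150) if n=="scene" else (320,175)
  cv2.imwrite(f"pics/b_{n}.png",cv2.resize(f[y:y+130,x:x+140],None,fx=4,fy=4,interpolation=2))
E
```

```text
clock: 3.45
eef_pos: [454.0, -323.1, 8.6]
tcp_rot: [3.141, -0.001, -0.183]
contact_force: [0.9, -0.1, -0.2]
opening: 0.849
clock: 4.25
eef_pos: [453.6, -322.9, 8.4]
tcp_rot: [3.141, -0.001, -0.183]
contact_force: [-0.7, 0.6, 6.3]
opening: 0.343
[-0.74950718  0.56248994  6.28462477] [0.07923158 0.23589526 0.03664769] 0.34335314642591996
```

View pics/b_scene.png

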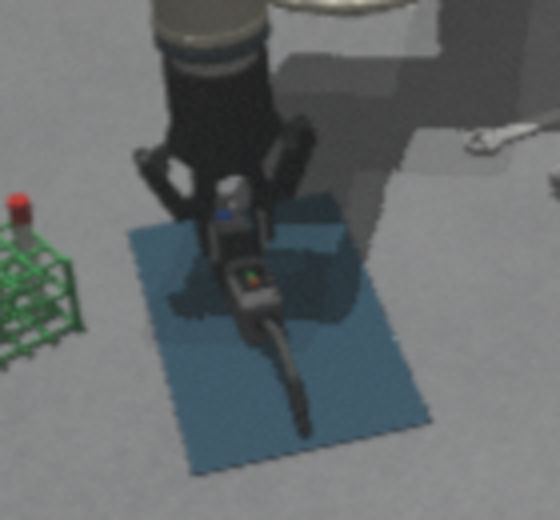

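View pics/b_top.png

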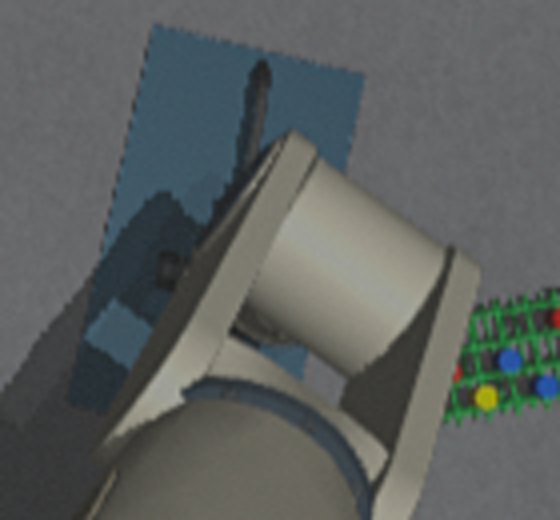

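```bash
python3 - <<'E'
from h import *
t=tri({"top":(385.1,190.4),"scene":(275.9,257.9)}); print(t, onz("top",(385.1,190.4),8),onz("scene",(275.9,257.9),8))
E
python3 -m inch '[{"gripper":0,"tx":0,"ty":0,"tz":-0.003,"spin":0},{"gripper":0,"tx":0,"ty":0,"tz":-0.008,"spin":0},{"gripper":0,"tx":0,"ty":0,"tz":-0.016,"spin":0},{"gripper":0,"tx":0,"ty":0,"tz":-0.025,"spin":0},{"gripper":0,"tx":0,"ty":0,"tz":-0.03,"spin":0},{"gripper":0,"tx":0,"ty":0,"tz":-0.03,"spin":0},{"gripper":0,"tx":0,"ty":0,"tz":-0.03,"spin":0},{"gripper":0,"tx":0,"ty":0,"tz":-0.018,"spin":0}]' 70
python3 - <<'E'
from h import *; from rig import *
s=sense(); print(s["contact_force"],s["wrist_torque"],s["opening"])
for n in CAM:
  f=grab_frame(n)["pixels"][:,:,::-1]; x,y=(200,130) if n=="scene" else (320,135)
  cv2.imwrite(f"pics/c_{n}.png",cv2.resize(f[y:y+130,x:x+140],None,fx=5,fy=5,interpolation=2))
E
```

```text
[ 630.67886578 -354.84363683    5.21466304] [ 630.4855325 -353.6767031    8.       ] [ 633.17907927 -356.632684      8.        ]
clock: 5.15
eef_pos: [453.9, -322.9, 170.5]
tcp_rot: [3.141, -0.002, -0.183]
contact_force: [0.3, 0.4, -3.2]
opening: 0.341
[ 0.2626676   0.44783852 -3.1837754 ] [-0.03615541 -0.02381129  0.00957176] 0.34100539032582944
```

View pics/c_scene.png

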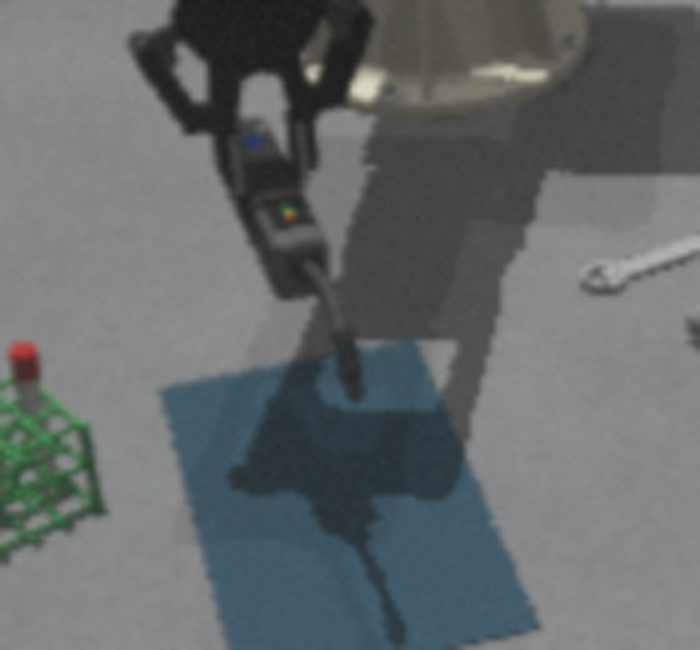

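View pics/c_top.png

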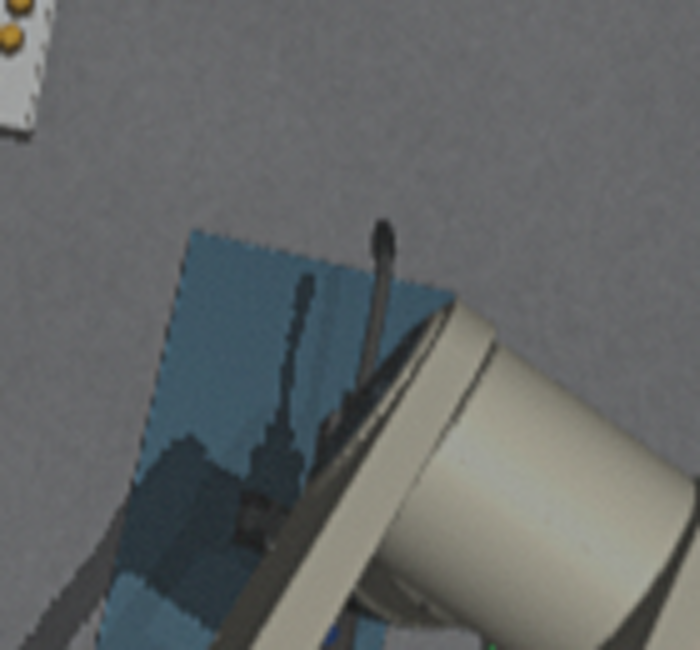

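Run:
```python
from h import *
t=tri({"top":(396.5,179.3),"scene":(270.9,209.4)}); 
d=t-np.array([453.9,-322.9,170.5]); w=-.183
print(t,"tool fwd",d[0]*np.cos(w)+d[1]*np.sin(w),"left",-d[0]*np.sin(w)+d[1]*np.cos(w),"up",d[2])
d=np.array([630.7,-354.8,8])-np.array([453.6,-322.9,8.4])
print("mat: fwd",d[0]*np.cos(w)+d[1]*np.sin(w),"left",-d[0]*np.sin(w)+d[1]*np.cos(w),"up",d[2])
U=(591.9,152.7,.116)
yaw=U[2]+np.pi/2
for nm,P in(("start",(30,-63)),("pre",(30,-90)),("bend",(30,-135)),("bend2",(0,-165)),("end",(-100,-165))):
    p=T(*U,(P[0],P[1],115))[0]; print(nm,p, "tcp",p[:2]-180.5*np.array([np.cos(yaw),np.sin(yaw)]))
```

```text
[ 631.21962263 -355.5014021   172.89510615] tool fwd 180.2915838153072 left 0.21164746206025598 up 2.3951061467009254
mat: fwd 179.94798704222677 left 0.8613706812986166 up -0.40000000000000036
start [628.99000784  93.59558969 115.        ] tcp [649.88108247 -85.69136745]
pre [632.11498854  66.77704208 115.        ] tcp [ 653.00606316 -112.50991506]
bend [637.32328969  22.07946274 115.        ] tcp [ 658.21436432 -157.2074944 ]
bend2 [610.99710423 -11.19112426 115.        ] tcp [ 631.88817886 -190.4780814 ]
end [511.66915014 -22.76512682 115.        ] tcp [ 532.56022476 -202.05208396]
```

```bash
python3 -m inch '[{"gripper":0,"tx":0,"ty":0,"tz":0,"spin":-4},{"gripper":0,"tx":0,"ty":0,"tz":0,"spin":-8},{"gripper":0,"tx":0,"ty":0,"tz":0,"spin":-8},{"gripper":0,"tx":0,"ty":0,"tz":0,"spin":-8},{"gripper":0,"tx":0,"ty":0,"tz":0,"spin":-8},{"gripper":0,"tx":0,"ty":0,"tz":0,"spin":-8},{"gripper":0,"tx":0,"ty":0,"tz":0,"spin":-8},{"gripper":0,"tx":0,"ty":0,"tz":0,"spin":-8}]' 70
python3 -m inch '[{"gripper":0,"tx":0,"ty":0,"tz":0,"spin":-8},{"gripper":0,"tx":0,"ty":0,"tz":0,"spin":-8},{"gripper":0,"tx":0,"ty":0,"tz":0,"spin":-8},{"gripper":0,"tx":0,"ty":0,"tz":0,"spin":-8},{"gripper":0,"tx":0,"ty":0,"tz":0,"spin":-8},{"gripper":0,"tx":0,"ty":0,"tz":0,"spin":-4},{"gripper":0,"tx":0,"ty":0,"tz":0,"spin":-2},{"gripper":0,"tx":0,"ty":0,"tz":0,"spin":0}]' 70
python3 - <<'E'
from h import *; from rig import *
s=sense(); print(s["tcp_rot"],s["wrist_torque"],delta(s,(653,-112.5,150),1.687))
E
```

```text
clock: 6.05
eef_pos: [452.6, -322.0, 166.2]
tcp_rot: [-3.139, 0.0, 0.87]
contact_force: [1.1, 0.7, -2.0]
opening: 0.341
clock: 6.85
eef_pos: [452.6, -322.0, 166.4]
tcp_rot: [-3.14, -0.001, 1.668]
contact_force: [0.1, 0.3, -2.3]
opening: 0.336
[-3.14003674e+00 -1.41080336e-03  1.66758879e+00] [-0.00530682 -0.04099388  0.00578125] {'after_spin': {'tx': np.float64(184.9), 'ty': np.float64(223.3)}, 'now': {'tx': np.float64(189.2), 'ty': np.float64(219.7)}, 'tz': np.float64(16.4), 'spin': np.float64(-1.11)}
```

```bash
python3 -m inch '[{"gripper":0,"tx":0,"ty":0.01,"tz":0,"spin":-1.1},{"gripper":0,"tx":0.005,"ty":0.025,"tz":0,"spin":0},{"gripper":0,"tx":0.015,"ty":0.035,"tz":0,"spin":0},{"gripper":0,"tx":0.025,"ty":0.04,"tz":0,"spin":0},{"gripper":0,"tx":0.025,"ty":0.04,"tz":0,"spin":0},{"gripper":0,"tx":0.025,"ty":0.038,"tz":0,"spin":0},{"gripper":0,"tx":0.025,"ty":0.025,"tz":0,"spin":0},{"gripper":0,"tx":0.02,"ty":0.01,"tz":0,"spin":0}]' 70
python3 -m inch '[{"gripper":0,"tx":0.015,"ty":0,"tz":0,"spin":0},{"gripper":0,"tx":0.015,"ty":0,"tz":0.005,"spin":0},{"gripper":0,"tx":0.01,"ty":0,"tz":0.005,"spin":0},{"gripper":0,"tx":0.005,"ty":0,"tz":0.005,"spin":0},{"gripper":0,"tx":0,"ty":0,"tz":0,"spin":0},{"gripper":0,"tx":0,"ty":0,"tz":0,"spin":0},{"gripper":0,"tx":0,"ty":0,"tz":0,"spin":0},{"gripper":0,"tx":0,"ty":0,"tz":0,"spin":0}]' 70
python3 - <<'E'
from h import *; from rig import *
s=sense(); print(s["eef_pos"],s["tcp_rot"],s["wrist_torque"],delta(s,(653,-112.5,150),1.687))
for n in CAM:
  f=grab_frame(n)["pixels"][:,:,::-1]; x,y=(330,100) if n=="scene" else (220,130)
  cv2.imwrite(f"pics/d_{n}.png",cv2.resize(f[y:y+110,x:x+130],None,fx=6,fy=6,interpolation=2)[:600])
E
```

```text
clock: 7.65
eef_pos: [661.4, -155.4, 166.8]
tcp_rot: [3.141, -0.0, 1.688]
contact_force: [0.3, -0.5, -2.1]
opening: 0.342
clock: 8.45
eef_pos: [653.8, -114.0, 153.0]
tcp_rot: [3.141, 0.0, 1.686]
contact_force: [0.0, 0.9, -2.0]
opening: 0.337
[ 653.76936786 -113.98366669  152.98204659] [3.14107749e+00 2.57600448e-04 1.68559076e+00] [-0.04201193  0.03518921  0.01029086] {'after_spin': {'tx': np.float64(1.6), 'ty': np.float64(-0.6)}, 'now': {'tx': np.float64(1.6), 'ty': np.float64(-0.6)}, 'tz': np.float64(3.0), 'spin': np.float64(-0.08)}
```

View pics/d_scene.png

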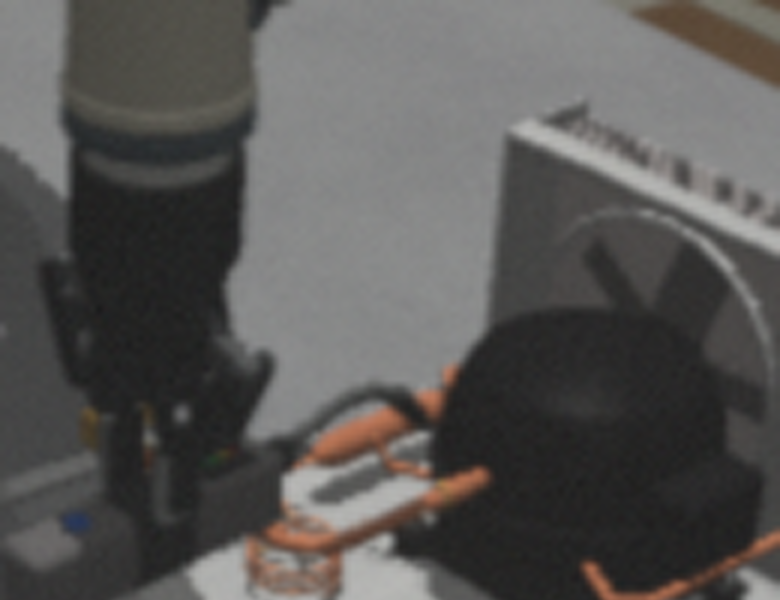

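View pics/d_top.png

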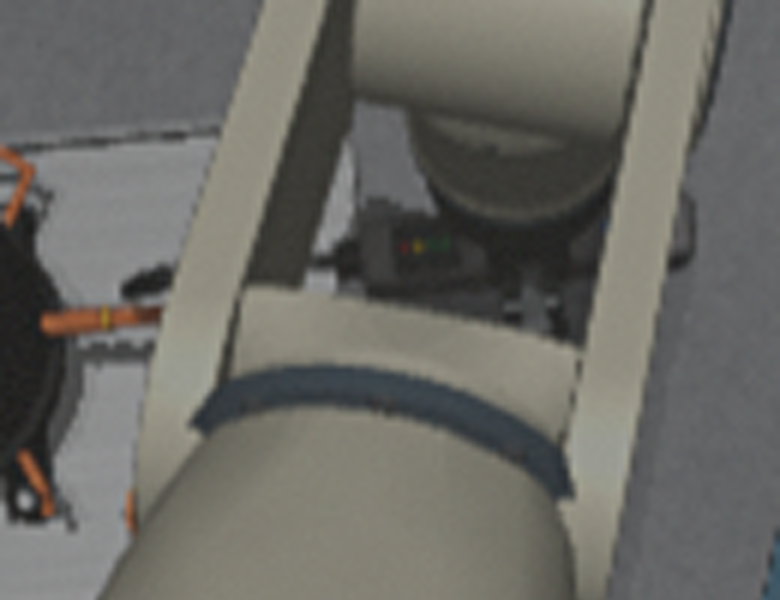

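Run:
```python
from h import *
w=1.6856; c,s=np.cos(w),np.sin(w)
tcp=np.array([653.77,-113.98,152.98])
tip=tcp+np.array([180.2*c-.4*s,180.2*s+.4*c,-.4])
print(tip,{n:proj(n,tip).round(1).tolist() for n in CAM})
# crop coords
print((proj("top",tip)-[220,130])*6+2.5,(proj("scene",tip)-[330,100])*6+2.5)
U=(591.9,152.7,.116)
d=tip[:2]-np.array(U[:2]); print("unit",d[0]*np.cos(U[2])+d[1]*np.sin(U[2]),-d[0]*np.sin(U[2])+d[1]*np.cos(U[2]))
import cv2
from rig import grab_frame
f=grab_frame("scene")["pixels"].astype(float); g=np.clip((f/90)**.6*255,0,255).astype(np.uint8)[:,:,::-1]
cv2.imwrite("pics/e.png",cv2.resize(g[150:190,370:430],None,fx=12,fy=12,interpolation=2))
```

```text
[632.73042464  64.98797554 152.58      ] {'top': [[241.3, 178.5]], 'scene': [[400.5, 170.6]]}
[[130.0650224  293.69157374]] [[425.65719128 426.35404725]]
unit 30.404233484257244 -91.8482737864969
```

View pics/e.png

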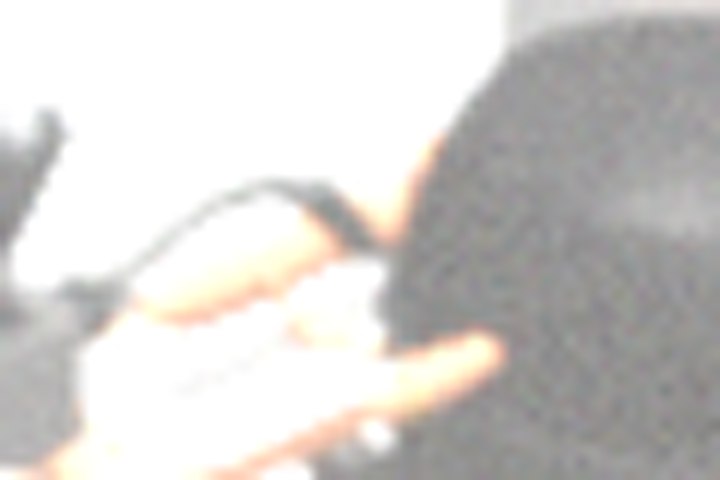

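```bash
python3 -m inch '[{"gripper":0,"tx":0.007,"ty":0,"tz":0,"spin":0},{"gripper":0,"tx":0.01,"ty":0,"tz":0,"spin":0},{"gripper":0,"tx":0.007,"ty":0,"tz":0.005,"spin":0},{"gripper":0,"tx":0.003,"ty":0,"tz":0.007,"spin":0},{"gripper":0,"tx":0.001,"ty":0,"tz":0.007,"spin":0},{"gripper":0,"tx":0,"ty":0,"tz":0.006,"spin":0},{"gripper":0,"tx":0,"ty":0,"tz":0,"spin":0},{"gripper":0,"tx":0,"ty":0,"tz":0,"spin":0}]' 70
cat > look.py <<'E'
from h import *; from rig import *
import sys
P=[];W=[];tag=sys.argv[1]
for i in range(6):
  n=["scene","top"][i%2]; f=grab_frame(n)["pixels"].astype(float)
  s=sense(); P.append(s["eef_pos"]);W.append(s["tcp_rot"][2])
  if i<2:
    x,y=(340,150) if n=="scene" else (215,160)
    g=np.clip((f/130)**.7*255,0,255).astype(np.uint8)[:,:,::-1]
    cv2.imwrite(f"pics/{tag}_{n}.png",cv2.resize(g[y:y+55,x:x+75],None,fx=10,fy=10,interpolation=2))
tcp=np.mean(P,0);w=np.mean(W);c,s_=np.cos(w),np.sin(w)
tip=tcp+np.array([180.2*c-.4*s_,180.2*s_+.4*c,-.4])
U=(591.9,152.7,.116);d=tip[:2]-np.array(U[:2])
print(s["clock"],"tcp",tcp.round(1),"sd",np.std(P,0).round(1),"yaw",w.round(4),"F",np.round(s["contact_force"],1),"tip unit",(d[0]*np.cos(U[2])+d[1]*np.sin(U[2])).round(1),(-d[0]*np.sin(U[2])+d[1]*np.cos(U[2])).round(1),tip[2].round(1))
for n,o in(("scene",(340,150)),("top",(215,160))): print(n,((proj(n,tip)-o)*10+4.5).round(),"pipetop below",((proj(n,[tip[0],tip[1],110])-o)*10+4.5).round())
E
python3 look.py f
```

```text
clock: 9.4
eef_pos: [650.3, -85.7, 127.4]
tcp_rot: [-3.141, -0.0, 1.686]
contact_force: [-0.3, -0.0, -1.9]
opening: 0.341
9.7 tcp [650.6 -85.7 127.9] sd [0.  0.1 0.1] yaw 1.6861 F [-0.6 -0.4 -2.1] tip unit 30.4 -63.4 127.5
scene [[671. 251.]] pipetop below [[666. 300.]]
top [[179. 219.]] pipetop below [[191. 231.]]
```

View pics/f_scene.png

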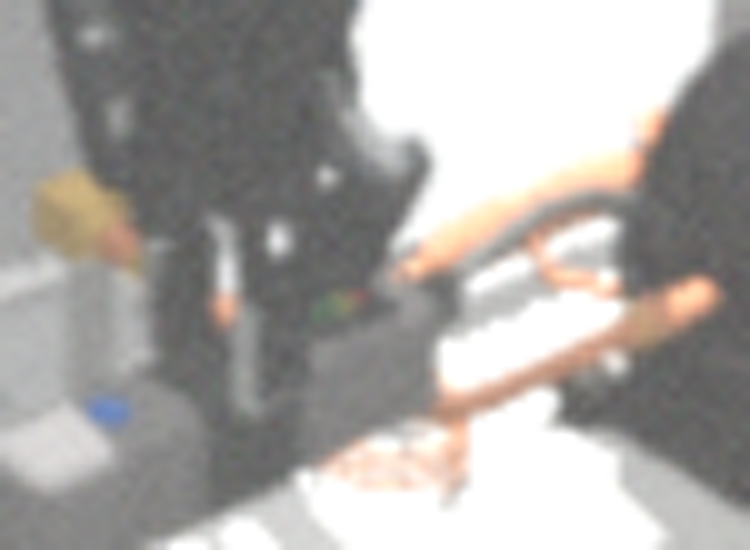

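View pics/f_top.png

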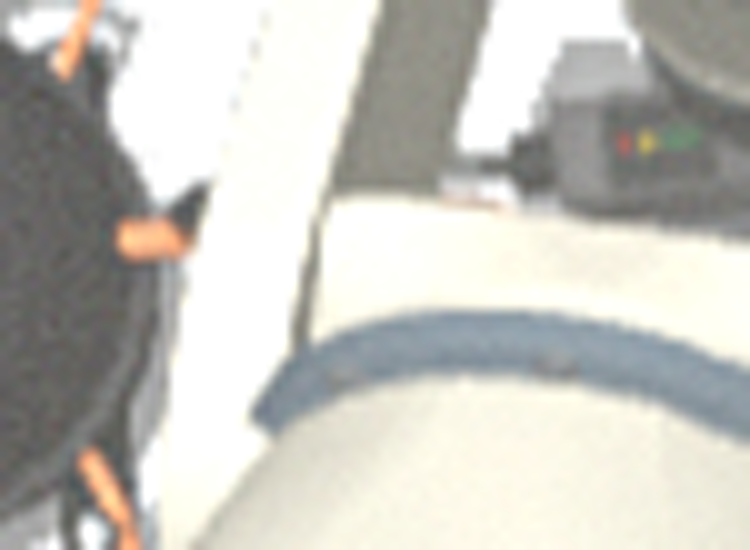

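```bash
python3 -m inch '[{"gripper":0,"tx":0,"ty":0,"tz":0.003,"spin":0},{"gripper":0,"tx":0.0004,"ty":-0.0004,"tz":0.004,"spin":0},{"gripper":0,"tx":0,"ty":0,"tz":0.003,"spin":0},{"gripper":0,"tx":0,"ty":0,"tz":0.0015,"spin":0},{"gripper":0,"tx":0,"ty":0,"tz":0.0005,"spin":0},{"gripper":0,"tx":0,"ty":0,"tz":0,"spin":0},{"gripper":0,"tx":0,"ty":0,"tz":0,"spin":0},{"gripper":0,"tx":0,"ty":0,"tz":0,"spin":0}]' 70
python3 look.py g
```

```text
clock: 10.5
eef_pos: [650.1, -85.1, 115.8]
tcp_rot: [3.141, 0.0, 1.686]
contact_force: [-0.5, -0.4, -1.7]
opening: 0.337
10.8 tcp [650.  -85.2 115.8] sd [0. 0. 0.] yaw 1.6863 F [ 0.1 -1.  -2.5] tip unit 29.9 -62.8 115.4
scene [[667. 283.]] pipetop below [[666. 298.]]
top [[185. 229.]] pipetop below [[189. 233.]]
```

View pics/g_scene.png

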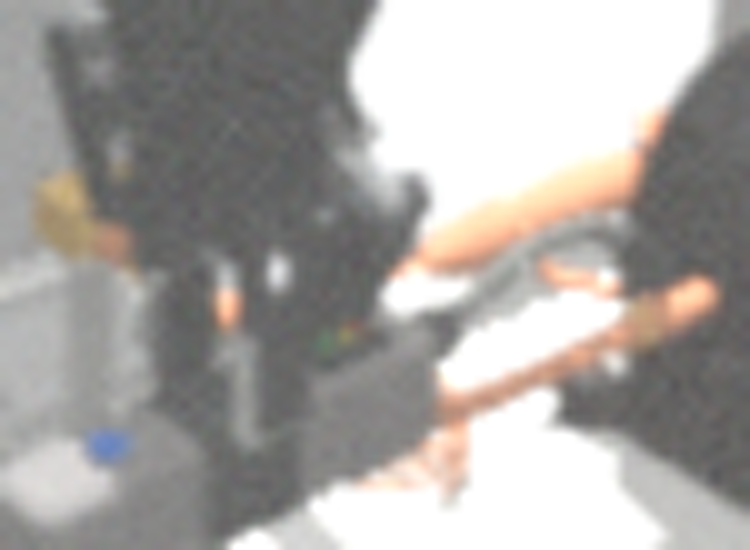

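View pics/g_top.png

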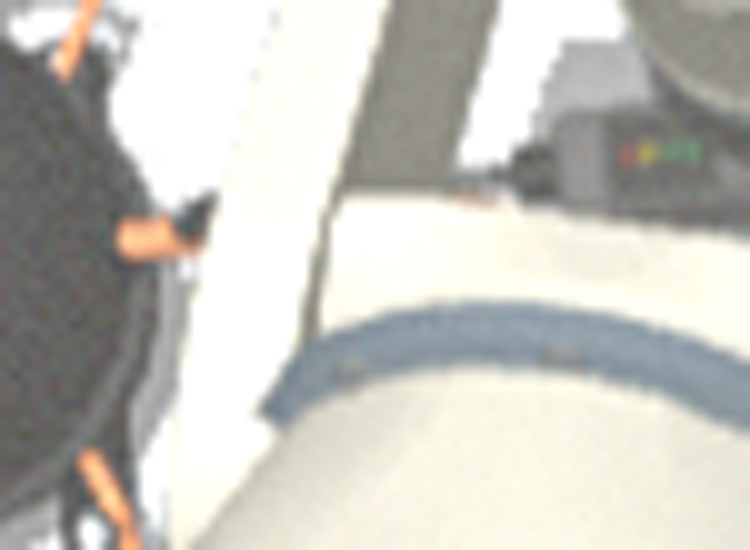

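```bash
python3 - <<'E'
import numpy as np
for k in range(1,17):
  t=np.radians((k-.5)*5.625); print(k,round(-2.944*np.cos(t),2),round(-2.944*np.sin(t),2))
E
python3 -m inch '[{"gripper":0,"tx":-0.0015,"ty":0,"tz":0,"spin":0},{"gripper":0,"tx":-0.0025,"ty":0,"tz":0,"spin":0},{"gripper":0,"tx":-0.003,"ty":0,"tz":0,"spin":0},{"gripper":0,"tx":-0.003,"ty":0,"tz":0,"spin":0},{"gripper":0,"tx":-0.003,"ty":0,"tz":0,"spin":0},{"gripper":0,"tx":-0.003,"ty":0,"tz":0,"spin":0},{"gripper":0,"tx":-0.003,"ty":0,"tz":0,"spin":0},{"gripper":0,"tx":-0.003,"ty":0,"tz":0,"spin":0}]' 70
cat > tip.py <<'E'
from h import *; from rig import sense
s=sense(); tcp=np.array(s["eef_pos"]);w=s["tcp_rot"][2];c,s_=np.cos(w),np.sin(w)
tip=tcp+np.array([180.2*c-.4*s_,180.2*s_+.4*c,-.4])
U=(591.9,152.7,.116);d=tip[:2]-np.array(U[:2])
print("tip unit",(d[0]*np.cos(U[2])+d[1]*np.sin(U[2])).round(1),(-d[0]*np.sin(U[2])+d[1]*np.cos(U[2])).round(1),tip[2].round(1),"yaw",round(w,4))
E
python3 tip.py
```

```text
1 -2.94 -0.14
2 -2.91 -0.43
3 -2.86 -0.72
4 -2.77 -0.99
5 -2.66 -1.26
6 -2.53 -1.51
7 -2.36 -1.75
8 -2.18 -1.98
9 -1.98 -2.18
10 -1.75 -2.36
11 -1.51 -2.53
12 -1.26 -2.66
13 -0.99 -2.77
14 -0.72 -2.86
15 -0.43 -2.91
16 -0.14 -2.94
clock: 11.6
eef_pos: [652.5, -107.3, 115.7]
tcp_rot: [3.142, 0.0, 1.686]
contact_force: [-0.1, 0.2, -1.9]
opening: 0.333
tip unit 29.8 -85.1 115.3 yaw 1.6862
```

```bash
python3 -m inch '[{"gripper":0,"tx":-0.0031,"ty":0.0001,"tz":0,"spin":0},{"gripper":0,"tx":-0.0031,"ty":0,"tz":0,"spin":0},{"gripper":0,"tx":-0.0031,"ty":0,"tz":0,"spin":0},{"gripper":0,"tx":-0.0031,"ty":0,"tz":0,"spin":0},{"gripper":0,"tx":-0.0031,"ty":0,"tz":0,"spin":0},{"gripper":0,"tx":-0.0031,"ty":0,"tz":0,"spin":0},{"gripper":0,"tx":-0.0031,"ty":0,"tz":0,"spin":0},{"gripper":0,"tx":-0.0031,"ty":0,"tz":0,"spin":0}]' 70; python3 tip.py
```

```text
clock: 12.4
eef_pos: [655.4, -131.9, 115.7]
tcp_rot: [-3.142, -0.0, 1.686]
contact_force: [0.5, -0.0, -1.8]
opening: 0.341
tip unit 29.9 -109.8 115.3 yaw 1.6863
```

```bash
python3 -m inch '[{"gripper":0,"tx":-0.0031,"ty":0.0001,"tz":0,"spin":0},{"gripper":0,"tx":-0.0031,"ty":0,"tz":0,"spin":0},{"gripper":0,"tx":-0.0031,"ty":0,"tz":0,"spin":0},{"gripper":0,"tx":-0.0031,"ty":0,"tz":0,"spin":0},{"gripper":0,"tx":-0.0031,"ty":0,"tz":0,"spin":0},{"gripper":0,"tx":-0.0031,"ty":0,"tz":0,"spin":0},{"gripper":0,"tx":-0.0031,"ty":0,"tz":0,"spin":0},{"gripper":0,"tx":-0.0031,"ty":0,"tz":0,"spin":0}]' 70; python3 tip.py
```

```text
clock: 13.2
eef_pos: [658.4, -156.5, 115.7]
tcp_rot: [-3.142, -0.0, 1.686]
contact_force: [0.1, 0.6, -2.8]
opening: 0.339
tip unit 30.0 -134.6 115.3 yaw 1.6863
```

```bash
python3 -m inch '[{"gripper":0,"tx":-0.0030,"ty":-0.0001,"tz":0,"spin":0},{"gripper":0,"tx":-0.0029,"ty":-0.0004,"tz":0,"spin":0},{"gripper":0,"tx":-0.0029,"ty":-0.0007,"tz":0,"spin":0},{"gripper":0,"tx":-0.0028,"ty":-0.0010,"tz":0,"spin":0},{"gripper":0,"tx":-0.0027,"ty":-0.0013,"tz":0,"spin":0},{"gripper":0,"tx":-0.0025,"ty":-0.0015,"tz":0,"spin":0},{"gripper":0,"tx":-0.0024,"ty":-0.0018,"tz":0,"spin":0},{"gripper":0,"tx":-0.0022,"ty":-0.0020,"tz":0,"spin":0}]' 70; python3 tip.py
```

```text
clock: 14.0
eef_pos: [652.0, -178.7, 115.7]
tcp_rot: [3.142, -0.0, 1.686]
contact_force: [0.2, 0.2, -1.9]
opening: 0.341
tip unit 21.0 -155.9 115.3 yaw 1.6863
```

```bash
python3 -m inch '[{"gripper":0,"tx":-0.0020,"ty":-0.0022,"tz":0,"spin":0},{"gripper":0,"tx":-0.0018,"ty":-0.0024,"tz":0,"spin":0},{"gripper":0,"tx":-0.0015,"ty":-0.0025,"tz":0,"spin":0},{"gripper":0,"tx":-0.0013,"ty":-0.0027,"tz":0,"spin":0},{"gripper":0,"tx":-0.0010,"ty":-0.0028,"tz":0,"spin":0},{"gripper":0,"tx":-0.0007,"ty":-0.0029,"tz":0,"spin":0},{"gripper":0,"tx":-0.0004,"ty":-0.0029,"tz":0,"spin":0},{"gripper":0,"tx":-0.0001,"ty":-0.0029,"tz":0,"spin":0}]' 70; python3 tip.py
```

```text
clock: 14.8
eef_pos: [631.7, -189.8, 115.7]
tcp_rot: [3.142, -0.0, 1.686]
contact_force: [-1.1, -0.5, -1.9]
opening: 0.337
tip unit -0.4 -164.6 115.3 yaw 1.6863
```

```bash
python3 -m inch '[{"gripper":0,"tx":-0.0002,"ty":-0.003,"tz":0,"spin":0},{"gripper":0,"tx":-0.0001,"ty":-0.003,"tz":0,"spin":0},{"gripper":0,"tx":0,"ty":-0.003,"tz":0,"spin":0},{"gripper":0,"tx":0,"ty":-0.003,"tz":0,"spin":0},{"gripper":0,"tx":0,"ty":-0.003,"tz":0,"spin":0},{"gripper":0,"tx":0,"ty":-0.003,"tz":0,"spin":0},{"gripper":0,"tx":0,"ty":-0.003,"tz":0,"spin":0},{"gripper":0,"tx":0,"ty":-0.003,"tz":0,"spin":0}]' 70; python3 tip.py
```

```text
clock: 15.6
eef_pos: [607.9, -192.8, 115.7]
tcp_rot: [3.142, -0.0, 1.686]
contact_force: [0.2, 0.8, -1.9]
opening: 0.34
tip unit -24.4 -164.8 115.3 yaw 1.6863
```

```bash
python3 -m inch '[{"gripper":0,"tx":0,"ty":-0.003,"tz":0,"spin":0},{"gripper":0,"tx":0,"ty":-0.003,"tz":0,"spin":0},{"gripper":0,"tx":0,"ty":-0.003,"tz":0,"spin":0},{"gripper":0,"tx":0,"ty":-0.003,"tz":0,"spin":0},{"gripper":0,"tx":0,"ty":-0.003,"tz":0,"spin":0},{"gripper":0,"tx":0,"ty":-0.003,"tz":0,"spin":0},{"gripper":0,"tx":0,"ty":-0.003,"tz":0,"spin":0},{"gripper":0,"tx":0,"ty":-0.003,"tz":0,"spin":0}]' 70; python3 tip.py
```

```text
clock: 16.4
eef_pos: [584.1, -195.6, 115.7]
tcp_rot: [3.142, 0.0, 1.686]
contact_force: [0.5, 0.6, -2.1]
opening: 0.34
tip unit -48.4 -164.8 115.3 yaw 1.6863
```

```bash
python3 -m inch '[{"gripper":0,"tx":0,"ty":-0.003,"tz":0,"spin":0},{"gripper":0,"tx":0,"ty":-0.003,"tz":0,"spin":0},{"gripper":0,"tx":0,"ty":-0.003,"tz":0,"spin":0},{"gripper":0,"tx":0,"ty":-0.003,"tz":0,"spin":0},{"gripper":0,"tx":0,"ty":-0.003,"tz":0,"spin":0},{"gripper":0,"tx":0,"ty":-0.003,"tz":0,"spin":0},{"gripper":0,"tx":0,"ty":-0.003,"tz":0,"spin":0},{"gripper":0,"tx":0,"ty":-0.003,"tz":0,"spin":0}]' 70; python3 tip.py
```

```text
clock: 17.2
eef_pos: [560.2, -198.3, 115.7]
tcp_rot: [3.142, 0.0, 1.686]
contact_force: [-0.3, -0.8, -2.5]
opening: 0.336
tip unit -72.4 -164.8 115.3 yaw 1.6863
```

```bash
python3 -m inch '[{"gripper":0,"tx":0,"ty":-0.003,"tz":0,"spin":0},{"gripper":0,"tx":0,"ty":-0.003,"tz":0,"spin":0},{"gripper":0,"tx":0,"ty":-0.003,"tz":0,"spin":0},{"gripper":0,"tx":0,"ty":-0.003,"tz":0,"spin":0},{"gripper":0,"tx":0,"ty":-0.003,"tz":0,"spin":0},{"gripper":0,"tx":0,"ty":-0.003,"tz":0,"spin":0},{"gripper":0,"tx":0,"ty":-0.003,"tz":0,"spin":0},{"gripper":0,"tx":0,"ty":-0.003,"tz":0,"spin":0}]' 70
python3 -m inch '[{"gripper":0,"tx":0,"ty":-0.0026,"tz":0,"spin":0},{"gripper":0,"tx":0,"ty":-0.0015,"tz":0,"spin":0},{"gripper":0,"tx":0,"ty":0,"tz":0,"spin":0},{"gripper":0,"tx":0,"ty":0,"tz":0,"spin":0},{"gripper":0,"tx":0,"ty":0,"tz":0,"spin":0},{"gripper":0,"tx":0,"ty":0,"tz":0,"spin":0},{"gripper":0,"tx":0,"ty":0,"tz":0,"spin":0},{"gripper":0,"tx":0,"ty":0,"tz":0,"spin":0}]' 70
sed -i 's/(215,160)/(240,180)/g' look.py; python3 look.py h
```

```text
clock: 18.0
eef_pos: [536.4, -201.1, 115.7]
tcp_rot: [3.142, 0.0, 1.686]
contact_force: [0.1, 0.7, -2.8]
opening: 0.338
clock: 18.8
eef_pos: [532.6, -201.5, 115.7]
tcp_rot: [-3.142, -0.0, 1.686]
contact_force: [0.5, -0.8, -2.2]
opening: 0.338
19.1 tcp [ 532.6 -201.5  115.7] sd [0. 0. 0.] yaw 1.6863 F [-0.1  0.3 -1.6] tip unit -100.3 -164.8 115.3
scene [[133. 219.]] pipetop below [[133. 234.]]
top [[343. 451.]] pipetop below [[344. 453.]]
```

View pics/h_scene.png

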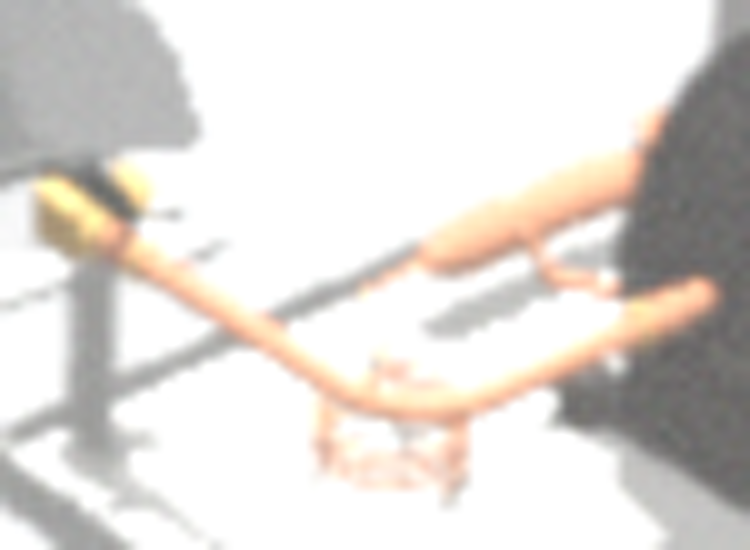

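View pics/h_top.png

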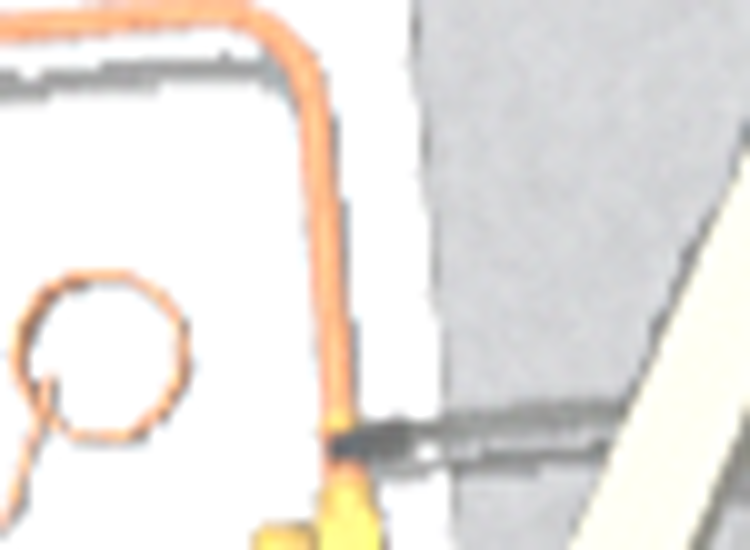

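```bash
python3 -m inch '[{"gripper":0,"tx":0,"ty":0,"tz":-0.003,"spin":0},{"gripper":0,"tx":0,"ty":0,"tz":-0.008,"spin":0},{"gripper":0,"tx":0,"ty":0,"tz":-0.012,"spin":0},{"gripper":0,"tx":0,"ty":0,"tz":-0.012,"spin":0},{"gripper":0,"tx":-0.005,"ty":0,"tz":-0.01,"spin":0},{"gripper":0,"tx":-0.015,"ty":0,"tz":-0.005,"spin":0},{"gripper":0,"tx":-0.025,"ty":0,"tz":0,"spin":0},{"gripper":0,"tx":-0.025,"ty":-0.01,"tz":0,"spin":0}]' 70
python3 -m inch '[{"gripper":0,"tx":-0.025,"ty":-0.02,"tz":0,"spin":0},{"gripper":0,"tx":-0.02,"ty":-0.025,"tz":0,"spin":0},{"gripper":0,"tx":-0.01,"ty":-0.025,"tz":0,"spin":0},{"gripper":0,"tx":0,"ty":-0.01,"tz":0,"spin":4},{"gripper":0,"tx":0,"ty":0,"tz":0,"spin":8},{"gripper":0,"tx":0,"ty":0,"tz":0,"spin":8},{"gripper":0,"tx":0,"ty":0,"tz":0,"spin":8},{"gripper":0,"tx":0,"ty":0,"tz":0,"spin":8}]' 70
python3 -m inch '[{"gripper":0,"tx":0,"ty":0,"tz":0,"spin":8},{"gripper":0,"tx":0,"ty":0,"tz":0,"spin":8},{"gripper":0,"tx":0,"ty":0,"tz":0,"spin":8},{"gripper":0,"tx":0,"ty":0,"tz":0,"spin":8},{"gripper":0,"tx":0,"ty":0,"tz":0,"spin":8},{"gripper":0,"tx":0,"ty":0,"tz":0,"spin":8},{"gripper":0,"tx":0,"ty":0,"tz":0,"spin":8},{"gripper":0,"tx":0,"ty":0,"tz":0,"spin":8}]' 70
python3 - <<'E'
from h import *; from rig import *
s=sense(); print(s["tcp_rot"],delta(s,(453.6,-322.9,8.6),-.183))
E
```

```text
clock: 19.9
eef_pos: [531.9, -274.1, 166.5]
tcp_rot: [3.14, 0.001, 1.687]
contact_force: [-0.4, -0.0, -2.0]
opening: 0.335
clock: 20.7
eef_pos: [457.4, -337.4, 166.0]
tcp_rot: [3.141, 0.0, 1.052]
contact_force: [0.2, -0.4, -2.3]
opening: 0.337
clock: 21.5
eef_pos: [457.4, -337.3, 165.9]
tcp_rot: [3.141, -0.0, -0.065]
contact_force: [-0.1, 0.3, -1.3]
opening: 0.339
[ 3.14119718e+00 -8.10539944e-05 -6.51045932e-02] {'after_spin': {'tx': np.float64(-6.4), 'ty': np.float64(-13.4)}, 'now': {'tx': np.float64(-4.7), 'ty': np.float64(-14.1)}, 'tz': np.float64(157.3), 'spin': np.float64(6.75)}
```

```bash
python3 -m inch '[{"gripper":0,"tx":0,"ty":0,"tz":0,"spin":5},{"gripper":0,"tx":0,"ty":0,"tz":0.01,"spin":1.7},{"gripper":0,"tx":-0.003,"ty":-0.006,"tz":0.02,"spin":0},{"gripper":0,"tx":-0.003,"ty":-0.007,"tz":0.025,"spin":0},{"gripper":0,"tx":0,"ty":0,"tz":0.025,"spin":0},{"gripper":0,"tx":0,"ty":0,"tz":0.025,"spin":0},{"gripper":0,"tx":0,"ty":0,"tz":0.02,"spin":0},{"gripper":0,"tx":0,"ty":0,"tz":0.01,"spin":0}]' 70
python3 -m inch '[{"gripper":0,"tx":0,"ty":0,"tz":0.005,"spin":0},{"gripper":0,"tx":0,"ty":0,"tz":0.003,"spin":0},{"gripper":0,"tx":0,"ty":0,"tz":0.002,"spin":0},{"gripper":0,"tx":0,"ty":0,"tz":0.001,"spin":0},{"gripper":0,"tx":0,"ty":0,"tz":0,"spin":0},{"gripper":0,"tx":0,"ty":0,"tz":0,"spin":0},{"gripper":0,"tx":0,"ty":0,"tz":0,"spin":0},{"gripper":0,"tx":0,"ty":0,"tz":0,"spin":0}]' 70
python3 - <<'E'
from h import *; from rig import *
s=sense(); print(s["wrist_torque"],delta(s,(453.6,-322.9,8.6),-.183))
E
```

```text
clock: 22.3
eef_pos: [452.7, -322.0, 28.4]
tcp_rot: [-3.14, 0.003, -0.175]
contact_force: [0.2, 0.3, -2.3]
opening: 0.338
clock: 23.1
eef_pos: [454.0, -322.3, 19.9]
tcp_rot: [3.141, -0.0, -0.176]
contact_force: [-1.2, 0.9, -1.6]
opening: 0.337
[-0.03516297 -0.01547915  0.02100756] {'after_spin': {'tx': np.float64(-0.3), 'ty': np.float64(0.7)}, 'now': {'tx': np.float64(-0.3), 'ty': np.float64(0.7)}, 'tz': np.float64(11.3), 'spin': np.float64(0.4)}
```

Lower the last 11 mm slowly, watching the force.

```bash
python3 -m inch '[{"gripper":0,"tx":0,"ty":0,"tz":0.003,"spin":0.4},{"gripper":0,"tx":0,"ty":0,"tz":0.003,"spin":0},{"gripper":0,"tx":0,"ty":0,"tz":0.002,"spin":0},{"gripper":0,"tx":0,"ty":0,"tz":0.0015,"spin":0},{"gripper":0,"tx":0,"ty":0,"tz":0.001,"spin":0},{"gripper":0,"tx":0,"ty":0,"tz":0,"spin":0},{"gripper":0,"tx":0,"ty":0,"tz":0,"spin":0},{"gripper":0,"tx":0,"ty":0,"tz":0,"spin":0}]' 70
python3 - <<'E'
from rig import *
s=sense(); print(s["wrist_torque"])
E
```

```text
clock: 23.9
eef_pos: [454.0, -322.3, 9.3]
tcp_rot: [3.142, -0.0, -0.183]
contact_force: [0.7, -0.3, -2.1]
opening: 0.336
[-0.00912339  0.01571793  0.02159628]
```

```bash
python3 -m inch '[{"gripper":0,"tx":0,"ty":0,"tz":0.0004,"spin":0},{"gripper":0,"tx":0,"ty":0,"tz":0.0003,"spin":0},{"gripper":0,"tx":0,"ty":0,"tz":0,"spin":0},{"gripper":0,"tx":0,"ty":0,"tz":0,"spin":0},{"gripper":0,"tx":0,"ty":0,"tz":0,"spin":0},{"gripper":0,"tx":0,"ty":0,"tz":0,"spin":0},{"gripper":0,"tx":0,"ty":0,"tz":0,"spin":0},{"gripper":0,"tx":0,"ty":0,"tz":0,"spin":0}]' 70
python3 - <<'E'
from rig import *
s=sense(); print(s["wrist_torque"])
E
```

```text
clock: 24.7
eef_pos: [454.0, -322.3, 8.6]
tcp_rot: [3.141, -0.0, -0.183]
contact_force: [-0.9, -0.3, 1.8]
opening: 0.339
[0.01529835 0.12864705 0.02901389]
```

```bash
python3 -m inch '[{"gripper":0,"tx":0,"ty":0,"tz":0.0002,"spin":0},{"gripper":0.028,"tx":0,"ty":0,"tz":0,"spin":0},{"gripper":0.031,"tx":0,"ty":0,"tz":0,"spin":0},{"gripper":0.034,"tx":0,"ty":0,"tz":0,"spin":0},{"gripper":0.037,"tx":0,"ty":0,"tz":0,"spin":0},{"gripper":0.045,"tx":0,"ty":0,"tz":0,"spin":0},{"gripper":0.055,"tx":0,"ty":0,"tz":0,"spin":0},{"gripper":0.065,"tx":0,"ty":0,"tz":0,"spin":0}]' 20
python3 -m inch '[{"gripper":0.07,"tx":0,"ty":0,"tz":0,"spin":0},{"gripper":0.07,"tx":0,"ty":0,"tz":0,"spin":0},{"gripper":0.07,"tx":0,"ty":0,"tz":-0.005,"spin":0},{"gripper":0.07,"tx":0,"ty":0,"tz":-0.015,"spin":0},{"gripper":0.07,"tx":0,"ty":0,"tz":-0.025,"spin":0},{"gripper":0.07,"tx":0,"ty":0,"tz":-0.035,"spin":0},{"gripper":0.07,"tx":0,"ty":0,"tz":-0.04,"spin":0},{"gripper":0.07,"tx":0,"ty":0,"tz":-0.04,"spin":0}]' 20
python3 -m inch '[{"gripper":0.07,"tx":-0.01,"ty":0,"tz":-0.03,"spin":0},{"gripper":0.07,"tx":-0.03,"ty":0.02,"tz":-0.02,"spin":0},{"gripper":0.07,"tx":-0.03,"ty":0.03,"tz":0,"spin":0},{"gripper":0.07,"tx":-0.03,"ty":0.03,"tz":0,"spin":0},{"gripper":0.07,"tx":-0.02,"ty":0.03,"tz":0,"spin":0},{"gripper":0.07,"tx":0,"ty":0.02,"tz":0,"spin":0},{"gripper":0.07,"tx":0,"ty":0,"tz":0,"spin":0},{"gripper":0.07,"tx":0,"ty":0,"tz":0,"spin":0}]' 20
python3 - <<'E'
from h import *; from rig import *
for n in CAM:
  f=grab_frame(n)["pixels"][:,:,::-1]; cv2.imwrite(f"pics/z_{n}.png",f)
  b=cv2.imread(f"pics/{n}0.png")
  for t in("detector","mat","tube_rack","wrench","parts_tray"):
    for d in masks_of(n,t)[:1]: print(n,t,round(d["conf"],2),np.round(d["centre"],1),d["pixels"].sum())
E
```

```text
clock: 25.5
eef_pos: [453.9, -322.2, 8.2]
tcp_rot: [-3.142, 0.0, -0.183]
contact_force: [-0.0, -0.2, -0.1]
opening: 0.756
clock: 26.3
eef_pos: [453.8, -322.1, 171.0]
tcp_rot: [3.141, -0.001, -0.183]
contact_force: [1.1, -0.9, -0.7]
opening: 0.82
clock: 27.1
eef_pos: [312.8, -428.1, 218.7]
tcp_rot: [-3.141, -0.001, -0.184]
contact_force: [0.2, 0.6, -0.7]
opening: 0.822
top detector 0.97 [248.1 378.2] 690
top mat 0.69 [231.2 372.4] 4607
top tube_rack 0.66 [265.7 441.9] 1081
top parts_tray 0.68 [200.6 209.5] 14301
scene detector 0.68 [219.8 256.8] 521
scene mat 0.6 [233.9 269.4] 3312
scene tube_rack 0.6 [224.7 191.8] 1836
scene wrench 0.64 [183.  329.4] 77
scene parts_tray 0.94 [260.9 375.3] 1284
```

View pics/z_scene.png

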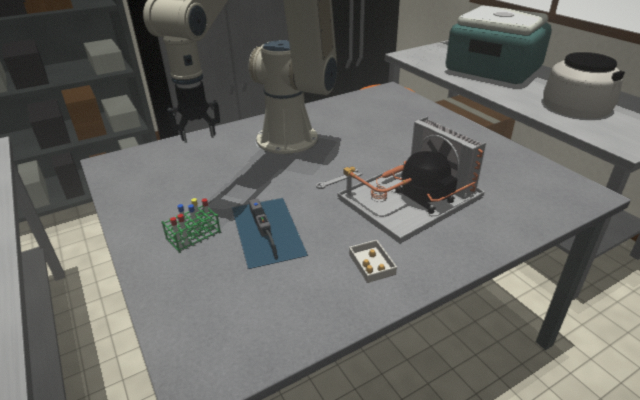

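View pics/z_top.png

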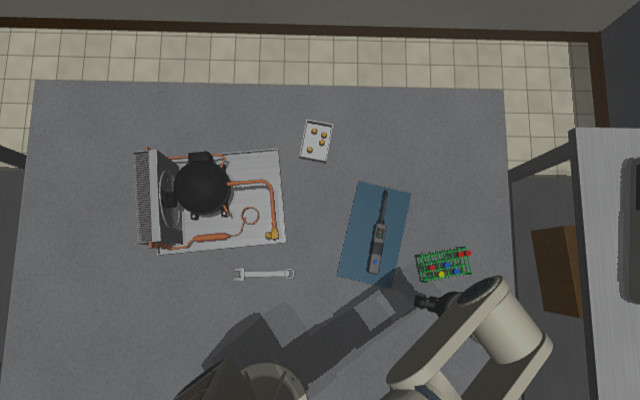

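The detector lies upright on its mat (scene ~(262,228), top ~(378,235)). The rack, wrench and tray look the same as in the first pictures, and the gripper is clear of everything.

```bash
python3 -c "
from rig import *
print(sign_off())"
```

```text
the job is handed in; nothing more can be done
None
```

I traced the whole suction line with the leak detector, laid it back on its mat right way up, let go, and handed the job in at about 28 s of the 70 s allowed.

- **Trace:** The tip ran from the compressor joint, round the bend, to the valve joint at about 3 cm/s. At each check it was within about 0.5 mm of the pipe's centre line. It stayed at a computed 115.3 mm, about 5.3 mm above the pipe top. Because the joints are thicker, it was nearer 4 mm above the compressor joint. No contact force showed during the trace.
- **Pictures:** Tip and pipe matched my predictions to about 1–2 pixels where the tip could be seen. At the compressor joint the black tip could not be made out against the black compressor in the scene view. Its height there rests on the arm's reading and the pick-up geometry. At the valve joint the visible end sat up to about 3 mm past the pipe's centre in the top view.
- **Putting back:** I lowered the detector until the force showed it resting on the mat, then opened the gripper and moved clear. The last pictures show the detector within about a pixel of where it started.
- **Bystanders:** The tube rack, wrench and parts tray look unmoved. On the last top picture the network missed the wrench and reported the unit as the parts tray. By eye, both are where they were.

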